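Snap the grease coupler onto the bearing's leaning nipple and hold it down

ROBOT

A 6-joint arm with a two-finger parallel gripper is mounted at the origin on the work surface. World frame = base frame: x ahead of the robot, y to its left, z up, the work surface at z = 0. Lengths are in mm, angles in degrees, forces in N, time in s.
With the tool pointing down it reaches from about 350 to 850 mm from the base axis. Payload 8.1 kg.
Tool frame: the origin (TCP) lies at the very end of the fingers, on their centre line; the grasp point (between the pads) lies 19 mm behind it; z points along the fingers, y is the line along which they close (so a half turn about z gives the same grasp; the last joint's range is limited). The gripper opens to 85 mm and grips with 20 to 120 N. Pads are 22 mm wide; open, the fingers measure 114 mm over their backs; the gripper's body (76 mm by 85 mm) begins 54 mm behind the grasp point. The pads swing forward as they close: fully open they stand 13 mm farther back than shut.
Start: joints at [-79.549, 7.471, 85.268, -0, 87.261, -4.893], TCP at [158.786, -578.612, 201.792] pointing down, gripper open.
Joint ranges: [-169.43, 169.43], [-51.17, 129.36], [1.28, 143.12], [-76.62, 256.62], [0, 156.53], [-152.29, 152.29]. Speed limits (degrees/s): [136.94, 136.94, 159.86, 180, 180, 180].

INTERFACE

Orientations are given as [roll, pitch, yaw] about the fixed x, y, z axes, in that order (R = Rz(yaw) Ry(pitch) Rx(roll)).
In Python, from bench import sense, eyes, job, models gives the robot as it stands. The module is installed in compiled form; this text tells all that it offers.
- The arm moves only by the tool apply_moves, never from a script. Its argument "rows" is a list of rows, each a list of 6 numbers: the shift along the tool's x, y, z in mm, then the turn, a rotation vector about the tool's x, y, z in rad. In form: [[dx, dy, dz, rx, ry, rz], ...]. A call has exactly 5 rows; each row shifts and turns the commanded pose from where the row before left it, along the tool's axes as they then stand; what a row does not reach is not made up. A row lasts 1/8 s, in which the tool goes at most 62.5 mm and 10.7 degrees, less where a joint would pass 70% of its speed; a pose out of reach is approached as far as the arm can. A call is refused whole if a number of a shift passes 62.5 or a number of a turn 0.188, either way. A call with a gripper value outside its range is refused whole. "fingers" is the finger opening in mm, from 0 to 85.4, set as the call begins (left out, the last holds). The fingers move at their own pace and stop on an object; "grip_force" is the grip in N (left out, the last holds). Time passes only in rows, so rows that do not move let the fingers close, or fill a call up. It gives the time, the measured TCP pose, the force, the opening and the grip force at its end, in the units of the state.
- sense(): the state, without advancing time (a new reading comes with each control period).
- eyes.snapshot(name): name is "scene" or "top" or "wrist"; returns (picture, depth): 480x640x3 uint8, red, green, blue; 480x640 float32, mm along the optical axis (not along the pixel's ray), 0 where there is no reading.
- eyes.get_calibration(name): a dict with "intrinsics" (3x3 intrinsics, pixels), "R" (3x3) and "t" (3): a world point X has camera coordinates R X + t; the wrist camera has in their place "mount" (4x4, takes a point from camera to tool coordinates, whose origin is the TCP and whose axes are the flange's). Camera axes: x right, y down, z forward; pixel columns grow to the right and rows downward; lengths in mm; the calibration is good to about 2 mm. A picture is of the moment at which its call begins: read the wrist's pose just before it. get_calibration takes no time and is no camera call.
- job.hand_in(): hands the job in; it is judged then, once.
Trained networks look in the newest picture that a camera, given by its name, has taken for a name from the list of things; names that differ only in an ending like _2 or _b are one class to them, and where a whole thing is asked for, a point or a joint stands for the part that bears it (a point fixed in the world has none). Each returns a list of dicts, best first, with "confidence" (0 to 1); they miss things now and then, are a little off and sometimes report something else, mostly with a low value. They report only what shows in the picture. A call takes as long as a camera call. They do not tell look-alikes from the thing itself.
- models.boxes_of(name, camera): "xyz" ([x, y, z] in mm, in world coordinates, good to about 4 mm: the middle of the surface that is visible of it).
- models.cut_out(name, camera): "pixels" (480x640 bool, what is visible of it).
- models.place_of(name, camera): "xyz" ([x, y, z] in mm, in world coordinates, good to about 4 mm: a listed point, or the origin of a listed thing).
The state is a dict: "time": time; "joint_pos": joint angles; "qd": joint speeds; "joint_efforts": joint torques, N m; "tool_pos": TCP position; "tcp_rot": TCP orientation; "ft_force": force on the tool from outside, world axes, zero at the start; "wrist_torque": the same for the moment, N m; "finger_gap": finger opening in mm; "grip_force": force on a finger pad.
Only numpy, scipy, OpenCV 4.12 (cv2) and the standard library are available. Lean on these libraries where they do the work, as an engineer would, in place of code of your own. Each camera call takes 0.05 s, during which the arm holds its last target. There are 200 camera calls.

TASK

Grease the bearing that has the grease nipple: pick up the grease coupler that stands on the bench, press it squarely onto the leaning nipple until it snaps over the head, and push it fully home against the valve's spring. Finish while still gripping the coupler and holding it pressed home, and leave everything else on the bench where it is.

Things in the scene. Friction and masses are not known exactly. Their poses are not given: they have to be found in the camera images.
- coupler: Loose grease coupler, 0.35 kg, standing on its open mouth, 104 mm tall. Origin: centre of the mouth (underside); z up its axis. Up from the mouth: steel sleeve 34 mm across (0-40 mm) with a bore 21 mm across, 30 mm deep; round flange 44 mm across (40-46); square aluminium grip 26 x 26 mm, sides along its x and y (46-98); cap 20 mm across (98-104).
- coupler_grip (a point): Point on the coupler's axis 70 mm above its mouth, in the middle of the square grip. Fingertips placed just above the flange (46 mm) can push down on it. In the bore, 12 mm from the mouth, two sprung jaws 13.6 mm apart snap over the nipple's head.
- nipple: Steel grease nipple, fixed on the bearing's shoulder. z points outwards along it and leans 0.5 rad from vertical, towards the bearing's -x; y lies along the bearing's shaft. Origin: centre of a flat round collar 40 mm across, 98 mm above the bench, on which the coupler's mouth rests when fully home. Above it: neck 12 mm across, head 17 mm across at 18-20 mm, tapering to 11 mm at 28 mm.
- nipple_tip (a point): Tip of the sprung brass valve pin (7 mm across) when out: on the nipple's axis, 38 mm above its origin. Coming on, the coupler's jaws touch the head when its mouth is 12 mm from home and snap past it at about 6 mm (a bump of under 10 N, then a slight pull inwards); its bore pushes the pin in over the last 8 mm.
- valve (a joint): Travel of the nipple's valve pin: 0 out, 0.008 m fully in (coupler home). Its spring pushes back with 2.4 N at the start and 12 N at 0.008 m. If let go, the snapped coupler is pushed back by several mm and sags aslant.
- bearing: The grey cast pillow-block bearing with the nipple, bolted to the bench. Origin: centre of its underside. Base 150 mm along x, 44 mm along y, 16 mm thick; round housing 80 mm across centred 45 mm up; steel shaft stub 24 mm across, 114 mm long, along y through that centre. The nipple sits on the shoulder towards -x, its collar centre at x -29 mm, y 0, z 98 mm.
- plugged_bearing: A second bearing of the same shape, bolted down, which has only a low hexagonal plug (7 mm proud) in place of the nipple: leave it alone. Origin: centre of its underside.
- grease_tin: Bystander: closed aluminium tin, 72 mm across, 85 mm tall; origin at the centre of its underside.
- race: Bystander: steel bearing race lying flat, 62 mm across, 18 mm tall; origin at the centre of its underside.
- bush: Bystander: solid brass bush, 38 mm across, 35 mm tall; origin at the centre of its underside.
- wrench: Bystander: wrench lying flat along its x axis.
- screwdriver: Bystander: screwdriver lying along its x axis.
- oil_bottle: Bystander: white plastic bottle, 60 mm across, 160 mm tall; origin at the centre of its underside.
Things that resemble listed ones, but are neither listed nor needed, are in the scene too. Leave any pink look-alike of the bearing alone.

How it is judged:
By the outcome, as a careful person would: the job done as asked, in the order asked, and still so for the second after the job is handed in, while the arm keeps its last pose, push and grip.
It also fails if it takes over 38 s, if anything falls off the work surface, if the arm or the gripper's body presses on something with over 40 N, if the wrist force passes 120 N, or if a joint passes its speed limit or range.

## Working session

There is one attempt and no reset: what is moved stays moved. The work goes in short steps, Python scripts to look and compute and a tool call to move; the robot and the scene stay as the last step left them, time stands still between calls to the robot, and variables do not carry over. Pictures are saved under pics/ and viewed, at most 10 in all, crops included, and the job is handed in when it is done.

Besides the shell and the picture viewer there is one more tool, called after "Call:" in YAML: its name, and indented under it one key for each argument. apply_moves: Moves the arm, as the interface text tells. Its arguments: {"type":"object","properties":{"rows":{"type":"array"},"fingers":{"type":"number"},"grip_force":{"type":"number"}},"required":["rows"]}

```bash
mkdir -p pics
cat > h.py <<'E'
import numpy as np, cv2
from bench import sense, eyes, job, models
from scipy.spatial.transform import Rotation as Ro
def save(n,p): cv2.imwrite('pics/'+n+'.png',p[:,:,::-1])
E
python3 - <<'E'
from h import *
s=sense(); print({k:np.round(v,2) for k,v in s.items()})
P=[]
for c in ("scene","top"):
    p,d=eyes.snapshot(c); P.append(p); np.savez(f'{c}.npz',p=p,d=d)
    k=eyes.get_calibration(c); print(c,np.round(k['intrinsics'],1).tolist(),np.round(k['R'],3).tolist(),np.round(k['t'],1).tolist())
    for n in ("coupler","coupler_grip","nipple","nipple_tip","bearing","plugged_bearing"):
        for r in models.place_of(n,c)[:4]: print(c,n,np.round(r['xyz'],1),round(r['confidence'],2))
    save(c,p)
print(eyes.get_calibration("wrist"))
E
```

```text
{'time': np.float64(0.0), 'joint_pos': array([-79.55,   7.52,  85.33,  -0.  ,  87.26,  -4.89]), 'qd': array([-0.  ,  0.02, -0.05,  0.01, -0.12, -0.  ]), 'joint_efforts': array([-0.000e+00, -5.694e+01, -5.006e+01, -0.000e+00,  1.000e-02,
        0.000e+00]), 'tool_pos': array([ 158.68, -578.  ,  200.73]), 'tcp_rot': array([-1.7989e+02, -1.0000e-02,  1.5350e+01]), 'ft_force': array([-0.06, -0.52, -0.53]), 'wrist_torque': array([-0.03,  0.03, -0.02]), 'grip_force': np.float64(0.0), 'finger_gap': np.float64(85.52)}
scene [[598.2, 0.0, 317.2], [0.0, 598.2, 237.2], [0.0, 0.0, 1.0]] [[0.449, 0.893, -0.017], [0.712, -0.369, -0.597], [-0.54, 0.256, -0.802]] [-255.8, -228.6, 1462.4]
scene coupler [429.8  25.9   3. ] 0.57
scene coupler_grip [433.   29.8  73.9] 0.73
scene nipple [568.5 208.1 100. ] 0.74
scene nipple [505.9 424.6  -2.1] 0.73
scene nipple [161.7 322.2  95.8] 0.71
scene nipple_tip [150.8 340.6 129.8] 0.64
scene nipple_tip [551.8 217.5 130.1] 0.63
scene bearing [183.7 307.3  -3.1] 0.75
scene bearing [591.3 193.1   1. ] 0.69
scene plugged_bearing [ 545.  -224.6   -2.7] 0.97
top [[476
[... 375 characters left out ...]
.3  -5.4] 0.62
top nipple_tip [149.4 340.5 132.3] 0.86
top nipple_tip [554.4 215.7 134.5] 0.63
top bearing [592.9 198.4  -5.1] 0.92
top plugged_bearing [ 545.9 -225.5   -0.6] 0.69
{'intrinsics': array([[337.57862843,   0.        , 325.12316332],
       [  0.        , 337.57862843, 236.12413693],
       [  0.        ,   0.        ,   1.        ]]), 'mount': array([[-5.62869411e-04, -9.62028955e-01, -2.72946832e-01,
         6.78831745e+01],
       [ 9.99999818e-01, -6.01011691e-04,  5.61330569e-05,
         2.65597647e-01],
       [-2.18045863e-04, -2.72946750e-01,  9.62029118e-01,
        -1.71037685e+02],
       [ 0.00000000e+00,  0.00000000e+00,  0.00000000e+00,
         1.00000000e+00]])}
```

View pics/scene.png

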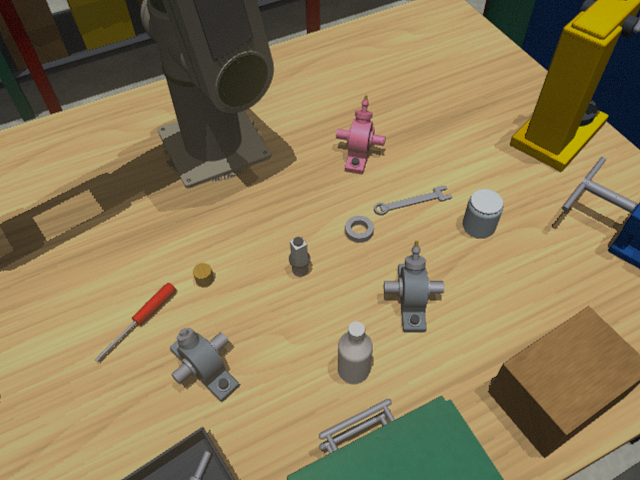

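View pics/top.png

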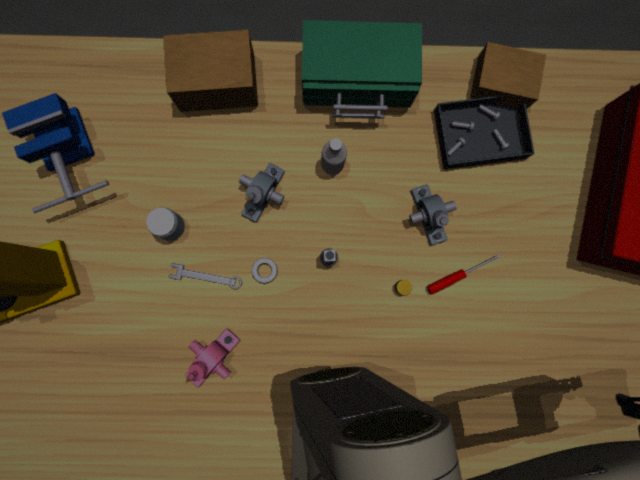

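Candidates for the bearing: grey with a nipple at scene (415,285), grey without one (plug only) at (205,360), and pink at (362,135). Only the first is grey and has a nipple. I'll confirm it in a crop while the arm moves over the coupler at scene (299,258).

Run:
```python
from h import *
p=np.load('scene.npz')['p']; q=np.load('top.npz')['p']
a=cv2.resize(p[225:345,355:475],(400,400),interpolation=2); b=cv2.resize(q[150:230,222:302],(400,400),interpolation=2)
save('crop',np.hstack([a,b]))
```

Call:
apply_moves:
  rows:
    - [38.3,-46.4,-6,0,0,0]
    - [38.3,-46.4,-6,0,0,0]
    - [38.3,-46.4,-6,0,0,0]
    - [38.3,-46.4,-6,0,0,0]
    - [38.3,-46.4,-6,0,0,0]

```text
time: 1.32
tool_pos: [282.5, -302.5, 232.2]
tcp_rot: [180.0, -0.0, 15.3]
ft_force: [1.1, 0.8, -0.3]
finger_gap: 85.3
grip_force: 0.0
```

Call:
apply_moves:
  rows:
    - [38.3,-46.4,-6,0,0,0]
    - [38.3,-46.4,-6,0,0,0]
    - [38.3,-46.4,-6,0,0,0]
    - [38.3,-46.4,-6,0,0,0]
    - [38.3,-46.4,-6,0,0,0]

```text
time: 1.95
tool_pos: [405.9, -27.9, 262.4]
tcp_rot: [180.0, -0.1, 15.3]
ft_force: [1.0, -1.5, 0.2]
finger_gap: 85.3
grip_force: 0.0
```

View pics/crop.png

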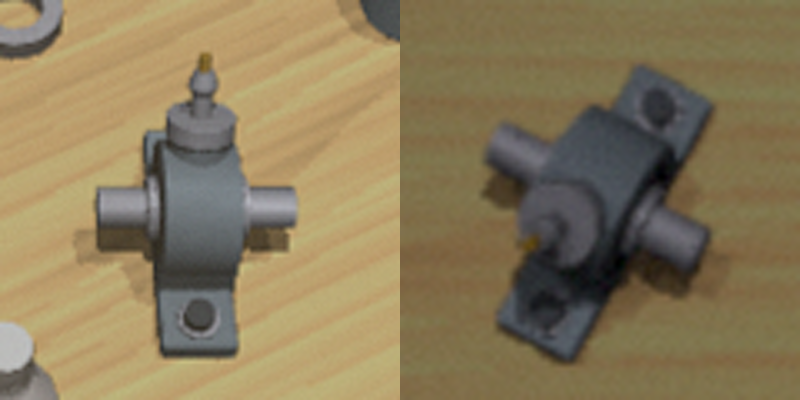

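The crop shows the grey casting with a collar, nipple and brass pin leaning towards the robot, so this is the right bearing.

Call:
apply_moves:
  rows:
    - [35,-40,0,0,0,0]
    - [0,0,0,0,0,-0.18]
    - [0,0,0,0,0,-0.18]
    - [0,0,0,0,0,-0.18]
    - [0,0,0,0,0,-0.18]

```text
time: 2.58
tool_pos: [428.6, 18.2, 261.9]
tcp_rot: [180.0, -0.0, 57.0]
ft_force: [-0.4, -1.3, 0.9]
finger_gap: 85.6
grip_force: 0.0
```

```bash
cat >> h.py <<'E'
def wrist(tag):
    s=sense(); p,d=eyes.snapshot("wrist"); T=np.eye(4); T[:3,:3]=Ro.from_euler('xyz',s['tcp_rot'],degrees=True).as_matrix(); T[:3,3]=s['tool_pos']
    k=eyes.get_calibration("wrist"); W=T@k['mount']; np.savez(tag+'.npz',p=p,d=d,W=W,K=k['intrinsics']); save(tag,p); return p,d,W,k['intrinsics']
def cloud(d,W,K):
    v,u=np.mgrid[:480,:640]; X=np.stack([(u-K[0,2])/K[0,0]*d,(v-K[1,2])/K[1,1]*d,d],-1)
    return X@W[:3,:3].T+W[:3,3]
E
python3 - <<'E'
from h import *
p,d,W,K=wrist('w1'); s=sense(); print(s['joint_pos'].round(1),s['tool_pos'].round(1),s['tcp_rot'].round(1))
X=cloud(d,W,K)
for n in ("coupler","coupler_grip","nipple","nipple_tip","bearing"):
    for r in models.place_of(n,"wrist")[:3]: print(n,np.round(r['xyz'],1),round(r['confidence'],2))
m=models.cut_out("coupler","wrist")
for q in m[:2]:
    Y=X[q['pixels']&(d>0)]; print(q['confidence'],len(Y),Y.mean(0).round(1),np.percentile(Y[:,2],[2,50,98]).round(1))
    for lo,hi in ((40,47),(94,99.5),(100,108)):
        Z=Y[(Y[:,2]>lo)&(Y[:,2]<hi)]
        if len(Z)>5: print(lo,len(Z),Z.min(0).round(1),Z.max(0).round(1),cv2.minAreaRect(Z[:,:2].astype(np.float32)))
E
```

```text
[ -4.4 -20.8 105.2  -0.   95.6  28.1] [428.6  18.1 261.9] [180.   -0.   57.5]
coupler [434.8  28.1   1. ] 0.83
coupler_grip [429.7  29.9  71.5] 0.63
bearing [186.8 304.3   1.5] 0.86
0.68 1166 [432.6  31.1  79.2] [ 43.7  96.1 104.2]
40 350 [407.8   8.8  40.4] [451.2  48.8  46.9] ((431.171875, 31.57840347290039), (33.83519744873047, 43.096622467041016), 66.4005355834961)
94 341 [416.1  13.7  94.1] [442.8  40.6  99.2] ((429.51959228515625, 27.222122192382812), (25.9741268157959, 25.993698120117188), 4.5256266593933105)
100 308 [420.1  17.8 100.1] [439.4  37.  105.3] ((429.4618835449219, 27.1629638671875), (19.13714599609375, 19.192243576049805), 22.22044563293457)
0.32 1991 [398.  184.1  14.6] [-1.1 16.6 18.5]
```

View pics/w1.png

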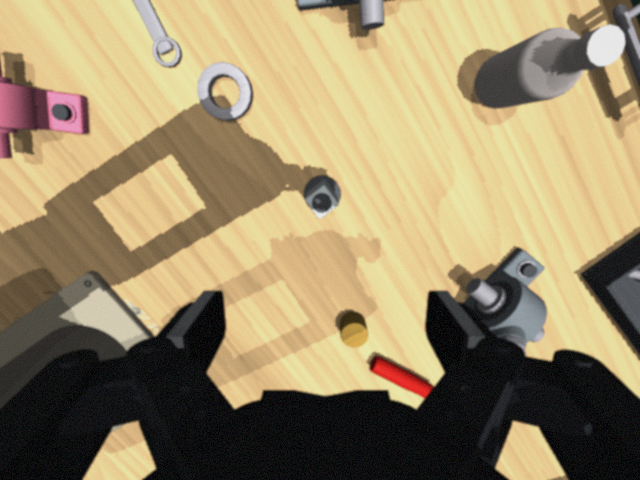

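The coupler is at wrist pixel (322,195), unobstructed. Its square is at yaw 4.5° and its centre at (429.5, 27.2), and both the 26 mm grip and the 104 mm height check out. I'll align the tool and re-check from nearer.

Call:
apply_moves:
  rows:
    - [0,0,0,0,0,-0.162]
    - [0,0,0,0,0,-0.162]
    - [0,0,0,0,0,-0.162]
    - [0,0,0,0,0,-0.162]
    - [9,1.6,40,0,0,0]

```text
time: 3.55
tool_pos: [431.9, 26.7, 224.7]
tcp_rot: [179.6, 0.1, 93.7]
ft_force: [1.2, 0.3, 0.3]
finger_gap: 85.2
grip_force: 0.0
```

Run:
```python
from h import *
p,d,W,K=wrist('w2'); s=sense(); print(s['joint_pos'].round(1),s['tool_pos'].round(1),s['tcp_rot'].round(1))
X=cloud(d,W,K)
for n in ("nipple","nipple_tip","bearing"):
    for r in models.place_of(n,"wrist")[:3]: print(n,np.round(r['xyz'],1),round(r['confidence'],2))
Y=X[(d>0)&(np.hypot(X[...,0]-429.5,X[...,1]-27)<30)]
for lo,hi in ((94,99.5),(100,108)):
        Z=Y[(Y[:,2]>lo)&(Y[:,2]<hi)]
        if len(Z)>5: print(lo,len(Z),Z.min(0).round(1),Z.max(0).round(1),cv2.minAreaRect(Z[:,:2].astype(np.float32)))
```

```text
[ -3.1 -20.1 109.3   0.   91.   -6.8] [428.1  28.  216.6] [-1.798e+02 -1.000e-01  9.360e+01]
nipple [571.6 206.3  97.3] 0.76
bearing [595.7 197.8  -2.3] 0.57
94 412 [416.3  14.3  94.2] [443.1  40.8  99.4] ((429.540771484375, 27.41475486755371), (25.551115036010742, 25.65319061279297), 4.2394890785217285)
100 378 [420.5  17.6 100.1] [439.3  37.4 105.1] ((429.84381103515625, 27.56085205078125), (18.962614059448242, 19.34145736694336), 18.06279754638672)
```

Call:
apply_moves:
  rows:
    - [0,0,40,0,0,0]
    - [0,0,40,0,0,0]
    - [0,0,40,0,0,0]
    - [0,0,25,0,0,0]
    - [0,0,0,0,0,0]

```text
time: 4.38
tool_pos: [428.8, 26.9, 76.4]
tcp_rot: [-179.9, -0.0, 93.7]
ft_force: [-0.4, 0.4, -0.2]
finger_gap: 85.3
grip_force: 0.0
```

```bash
python3 -c "
from h import *
s=sense();print(s['tool_pos'].round(1),s['tcp_rot'].round(1),s['qd'].round(1))"
```

```text
[428.8  26.9  76.4] [-179.9   -0.    93.7] [ 0.1 -1.6 -2.7 -0.   1.4 -0. ]
```

Call:
apply_moves:
  rows:
    - [0.5,0.8,14,0,0,-0.01]
    - [0,0,13,0,0,0]
    - [0,0,0,0,0,0]
    - [0,0,0,0,0,0]
    - [0,0,0,0,0,0]

```text
time: 5.0
tool_pos: [430.7, 27.7, 50.3]
tcp_rot: [180.0, 0.0, 94.3]
ft_force: [-0.3, -0.4, 0.2]
finger_gap: 85.6
grip_force: 0.0
```

Call:
apply_moves:
  rows:
    - [0,0,0,0,0,0]
    - [0,0,0,0,0,0]
    - [0,0,0,0,0,0]
    - [0,0,0,0,0,0]
    - [0,0,0,0,0,0]
  fingers: 10
  grip_force: 100

```text
time: 5.62
tool_pos: [430.8, 27.6, 50.3]
tcp_rot: [179.9, 0.0, 94.3]
ft_force: [0.2, 0.8, 3.0]
finger_gap: 23.4
grip_force: 99.3
```

Call:
apply_moves:
  rows:
    - [0,0,-20,0,0,0]
    - [0,0,-40,0,0,0]
    - [0,0,-50,0,0,0]
    - [0,0,-50,0,0,0]
    - [24,25,-20,0,0,0]

```text
time: 6.25
tool_pos: [454.3, 52.6, 232.9]
tcp_rot: [179.8, 0.1, 94.2]
ft_force: [0.3, 0.5, -3.4]
finger_gap: 23.8
grip_force: 99.6
```

Call:
apply_moves:
  rows:
    - [30,30,0,0,0,0]
    - [20,20,0,0,0,0]
    - [0,0,0,0,0,0]
    - [0,0,0,0,0,0]
    - [0,0,0,0,0,0]

```text
time: 6.88
tool_pos: [499.0, 106.4, 229.5]
tcp_rot: [-180.0, 0.0, 94.3]
ft_force: [-0.1, -0.2, -3.7]
finger_gap: 23.7
grip_force: 99.8
```

Run:
```python
from h import *
p,d,W,K=wrist('w3'); s=sense(); print(s['joint_pos'].round(1),s['tool_pos'].round(1),s['tcp_rot'].round(1),s['ft_force'].round(1),s['finger_gap'])
X=cloud(d,W,K)
for n in ("nipple","nipple_tip","bearing"):
    for r in models.place_of(n,"wrist")[:3]: print(n,np.round(r['xyz'],1),round(r['confidence'],2))
for r in models.cut_out("bearing","wrist")[:2]:
    Y=X[r['pixels']&(d>0)]
    B=Y[(Y[:,2]>8)&(Y[:,2]<22)]; print('base',len(B),cv2.minAreaRect(B[:,:2].astype(np.float32)))
for r in models.cut_out("nipple","wrist")[:2]:
    v,u=np.nonzero(r['pixels']); print(r['confidence'],u.min(),u.max(),v.min(),v.max()); Y=X[r['pixels']&(d>0)]; print(len(Y),Y.min(0).round(1),Y.max(0).round(1))
```

```text
[ 6.3 -7.1 97.  -0.  90.1  2. ] [499.1 106.4 229.7] [-180.     0.    94.3] [ 0.8 -0.6 -3.5] 24.151802228487224
nipple [566.7 205.4  96.4] 0.69
bearing [595.4 197.9  -1.1] 0.95
base 1809 ((227.9200439453125, 267.6791687011719), (44.71408462524414, 40.227176666259766), 49.29689025878906)
base 1878 ((592.65380859375, 193.2303924560547), (44.80729293823242, 149.2830352783203), 62.883453369140625)
0.66 394 442 85 133
1896 [548.4 186.2  -1.9] [602.8 241.3 132.8]
0.4 404 414 86 99
117 [548.4 209.9 121.9] [558.  217.9 132.8]
```

View pics/w3.png

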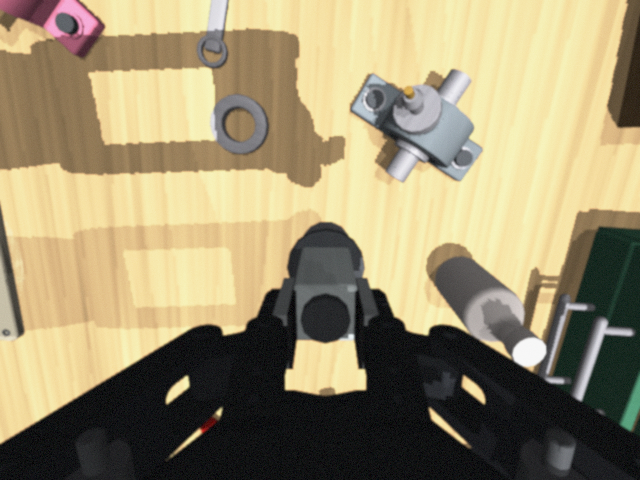

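The nipple is at wrist pixel (415,110) with its pin at (408,92). The bearing's base fit is 44.8 x 149.3 mm with -x along (-0.890, 0.456), so the collar centre is about (566.8, 206.5, 98), which agrees with the network. I'll tilt the tool now and refine using the depth data.

Call:
apply_moves:
  rows:
    - [0,0,0,-0.0853,-0.0522,0]
    - [0,0,0,-0.0853,-0.0522,0]
    - [0,0,0,-0.0853,-0.0522,0]
    - [0,0,0,-0.0853,-0.0522,0]
    - [0,0,0,-0.0853,-0.0522,0]

```text
time: 7.8
tool_pos: [499.4, 107.1, 230.2]
tcp_rot: [154.8, 14.5, 91.0]
ft_force: [-0.9, -0.8, -3.5]
finger_gap: 23.4
grip_force: 100.2
```

```bash
cat >> h.py <<'E'
D=np.array([-.890,.456,0]); N=np.array([-.890*np.sin(.5),.456*np.sin(.5),np.cos(.5)]); C=np.array([566.8,206.5,98.])
E1=np.array([-.456,-.890,0]); E2=np.cross(N,E1)
def circ(P):
    A=np.c_[2*P,np.ones(len(P))]; c=np.linalg.lstsq(A,(P**2).sum(1),rcond=None)[0]; return c[:2],np.sqrt(c[2]+c[:2]@c[:2])
def nip(X,d):
    L=(X-C)@np.stack([E1,E2,N],1); r=np.hypot(L[...,0],L[...,1]); ok=(d>0)
    c=ok&(r<24)&(r>7)&(abs(L[...,2])<5); print('collar',c.sum(),L[c].mean(0).round(2),'rect',[np.round(q,1) for q in cv2.minEnclosingCircle(L[c][:,:2].astype(np.float32))])
    if c.sum()>30:
        Q=np.c_[L[c][:,:2],np.ones(c.sum())]; print('plane tilt',np.linalg.lstsq(Q,L[c][:,2],rcond=None)[0].round(3))
    for a,b in ((16,23),(24,29),(30,40)):
        t=ok&(r<16)&(L[...,2]>a)&(L[...,2]<b); print(a,t.sum(),L[t].mean(0).round(1),L[t].min(0).round(1),L[t].max(0).round(1))
def cap(X,d):
    s=sense(); R=Ro.from_euler('xyz',s['tcp_rot'],degrees=True).as_matrix(); L=(X-s['tool_pos'])@R; r=np.hypot(L[...,0],L[...,1])
    for a,b in ((-58,-49.5),(-3,8)):
        t=(d>0)&(r<25)&(L[...,2]>a)&(L[...,2]<b); Q=L[t]; print('hand',a,t.sum(),Q.mean(0).round(1),np.percentile(Q,2,0).round(1),np.percentile(Q,98,0).round(1))
E
python3 - <<'E'
from h import *
z=np.load('w3.npz'); nip(cloud(z['d'],z['W'],z['K']),z['d'])
p,d,W,K=wrist('w4'); X=cloud(d,W,K); s=sense()
R=Ro.from_euler('xyz',s['tcp_rot'],degrees=True).as_matrix(); print(s['joint_pos'].round(1),s['tool_pos'].round(1),'tz',R[:,2].round(4),'want',-N.round(4))
print('w4');nip(X,d); cap(X,d)
z=np.load('scene.npz'); k=eyes.get_calibration('scene'); W=np.eye(4); W[:3,:3]=k['R'].T; W[:3,3]=-k['R'].T@k['t']; print('scene'); nip(cloud(z['d'],W,k['intrinsics']),z['d'])
E
```

```text
collar 1282 [ 0.91  3.21 -1.47] rect [array([-0.4,  0.3]), np.float64(20.1)]
plane tilt [-1.000e-03 -1.000e-02 -1.441e+00]
16 145 [ 2.   3.7 20.2] [-8.5 -6.6 16.3] [ 7.8  8.2 23. ]
24 135 [ 0.8  1.9 26.3] [-6.4 -5.3 24.1] [ 6.   6.8 29. ]
30 100 [-0.   0.6 35.5] [-3.5 -3.8 30.1] [ 3.   3.4 38.2]
[ 22.9 -28.1 119.  -23.1  71.1  22.7] [498.1 107.3 228.2] tz [ 0.4303 -0.2212 -0.8752] want [ 0.4267 -0.2186 -0.8776]
w4
collar 1637 [ 0.67 -0.09 -1.21] rect [array([-0.4, -0.2]), np.float64(20.0)]
plane tilt [-4.000e-03 -1.000e-03 -1.209e+00]
16 144 [ 2.2  0.2 20.4] [-9.  -8.8 16.5] [ 7.9  7.9 23. ]
24 174 [ 1.3 -0.  26.2] [-6.2 -6.7 24. ] [ 6.   6.  28.9]
30 107 [ 0.1 -0.2 36. ] [-3.6 -3.6 30.1] [ 3.2  3.  39.5]
hand -58 2723 [  2.1   0.3 -54. ] [ -9.1 -22.3 -57.4] [ 10.   22.4 -49.8]
hand -3 1656 [10.6  0.7  3.5] [ -4.8 -19.7  -1.8] [20.6 21.   6.7]
scene
collar 144 [-3.24  6.06 -1.98] rect [array([-2.1,  1.9]), np.float64(22.6)]
plane tilt [-0.009 -0.017 -1.91 ]
16 31 [-3.3  6.3 19.4] [-11.3  -1.7  16. ] [ 4.  10.2 22.6]
24 18 [-3.2  3.7 25.8] [-9.4 -0.5 24. ] [ 2.3  9.4 28.5]
30 16 [-3.7  2.3 33.8] [-7.1 -1.  30.3] [-0.6  6.2 36.7]
```

```bash
cat >> h.py <<'E'
C=np.array([567.4,206.6,97.])
def delta(h,off=50.3):
    s=sense(); R=Ro.from_euler('xyz',s['tcp_rot'],degrees=True).as_matrix(); g=C+N*(h+off)
    rv=Ro.align_vectors([-N],[R[:,2]])[0].as_rotvec()
    print('pos',s['tool_pos'].round(1),'goal',g.round(1),'tool d',(R.T@(g-s['tool_pos'])).round(1),'turn',(R.T@rv).round(4),'F',s['ft_force'].round(1),'j',s['joint_pos'].round(0))
E
python3 -c "
from h import *
delta(48)"
```

```text
pos [498.1 107.3 228.2] goal [525.5 228.1 183.3] tool d [127.7  21.1  24.4] turn [0.0039 0.0031 0.    ] F [ 0.9  1.9 -5.8] j [ 23. -28. 119. -23.  71.  23.]
```

Call:
apply_moves:
  rows:
    - [32,5.2,6,0,0,0]
    - [32,5.2,6,0,0,0]
    - [32,5.2,6,0,0,0]
    - [30.5,5,5.5,0,0,0]
    - [0,0,0,0,0,0]

```text
time: 8.48
tool_pos: [525.3, 228.1, 184.2]
tcp_rot: [155.2, 14.5, 91.2]
ft_force: [-1.0, 0.1, -4.1]
finger_gap: 24.1
grip_force: 100.1
```

Call:
apply_moves:
  rows:
    - [0,0,0,0,0,0]
    - [0,0,0,0,0,0]
    - [0,0,0,0,0,0]
    - [0,0,0,0,0,0]
    - [0,0,0,0,0,0]

```text
time: 9.1
tool_pos: [526.0, 226.8, 186.2]
tcp_rot: [155.0, 14.5, 91.1]
ft_force: [-0.4, -0.4, -3.9]
finger_gap: 23.6
grip_force: 100.1
```

Run:
```python
from h import *
delta(48); p,d,W,K=wrist('w5'); X=cloud(d,W,K); delta(48)
L=(X-C)@np.stack([E1,E2,N],1); r=np.hypot(L[...,0],L[...,1]); ok=d>0
for h in (150,151,152,149,148,147):
    t=ok&(r<14)&(abs(L[...,2]-h)<.5); print(h,t.sum(),end=' ')
t=ok&(r<13)&(L[...,2]>140); z=np.median(L[t][:,2]); t=ok&(r<15)&(abs(L[...,2]-z)<2.5); print('cap z',z,cv2.minEnclosingCircle(L[t][:,:2].astype(np.float32)),L[t].mean(0).round(2)); Q=L[t]
print('cap tilt',np.linalg.lstsq(np.c_[Q[:,:2],np.ones(len(Q))],Q[:,2],rcond=None)[0].round(3))
t=ok&(r<25)&(abs(L[...,2]-z+58)<1.5); Q=L[t]; print('flange',len(Q),circ(Q[:,:2]), Q.min(0).round(1),Q.max(0).round(1))
t=ok&(abs(L[...,2])<4)&(r<24); Q=L[t]; print('collar',len(Q))
save('c5',cv2.resize(p[40:440,180:580],(600,600)))
```

```text
pos [526.  226.8 186.2] goal [525.5 228.1 183.3] tool d [ 2.  -1.5  2. ] turn [ 0.0001  0.0002 -0.    ] F [-0.4 -0.4 -3.9] j [ 35. -10. 109. -27.  69.  38.]
pos [525.9 226.8 186.1] goal [525.5 228.1 183.3] tool d [ 1.9 -1.4  2. ] turn [-0.      0.0002  0.    ] F [-0.5  0.2 -4.3] j [ 35. -10. 109. -27.  69.  38.]
150 69 151 78 152 135 149 82 148 474 147 493 cap z 211.25759126856877 ((-7.807893753051758, -4.792558193206787), 9.696002006530762) [ -7.32  -4.53 211.29]
cap tilt [-1.1300e-01 -7.2000e-02  2.1014e+02]
flange 2046 (array([-2.10417078, -1.72322084]), np.float64(10.070910513997493)) [-17.1 -23.4 151.8] [ 17.7  18.5 154.8]
collar 948
```

View pics/c5.png

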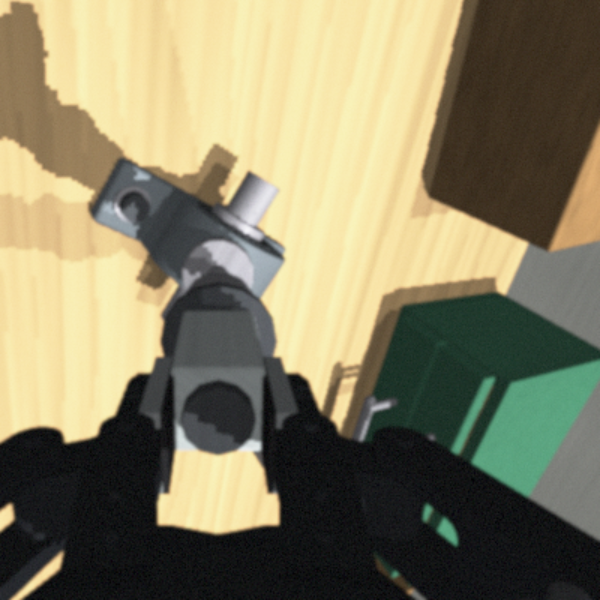

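```bash
cat >> h.py <<'E'
def rel(tag):
    z=np.load(tag+'.npz'); d=z['d']; X=cloud(d,z['W'],z['K'])
    L=(X-C)@np.stack([E1,E2,N],1); r=np.hypot(L[...,0],L[...,1]); ok=d>0
    h,e=np.histogram(L[ok&(r<9)&(L[...,2]>125)&(L[...,2]<175)][:,2],50); zc=e[h.argmax()]+.5; print('cap z',zc)
    t=ok&(r<14)&(abs(L[...,2]-zc)<2.5); Q=L[t]; print('cap',len(Q),cv2.minEnclosingCircle(Q[:,:2].astype(np.float32)),Q.mean(0).round(2),'pct',np.percentile(Q,[1,99],0).round(1).tolist())
    print('cap tilt',np.linalg.lstsq(np.c_[Q[:,:2],np.ones(len(Q))],Q[:,2],rcond=None)[0].round(3))
    t=ok&(r<26)&(r>14)&(abs(L[...,2]-zc+58)<2.5); Q=L[t][:,:2].astype(np.float32)
    print('flange',len(Q),cv2.minEnclosingCircle(Q))
    H=cv2.convexHull(Q)[:,0]; cw=z['W'][:3,3]-C; print('cam dir',(cw@np.stack([E1,E2,N],1)).round(0)); print(H.round(1).tolist())
E
python3 -c "
from h import *
rel('w5')"
```

```text
cap z 154.16131027986322
cap 1869 ((-0.06819956004619598, 0.053268175572156906), 13.907357215881348) [  0.95   0.53 153.51] pct [[-8.4, -10.6, 151.9], [10.6, 10.6, 155.7]]
cap tilt [9.00000e-03 3.00000e-03 1.53503e+02]
flange 1323 ((1.103380799293518, 0.7398263812065125), 21.67626953125)
cam dir [-57. -35. 272.]
[[17.100000381469727, -13.699999809265137], [15.399999618530273, -10.699999809265137], [-3.299999952316284, 19.5], [-4.599999904632568, 21.399999618530273], [-6.0, 21.100000381469727], [-8.199999809265137, 20.299999237060547], [-9.100000381469727, 19.799999237060547], [-11.5, 18.299999237060547], [-14.199999809265137, 15.800000190734863], [-15.800000190734863, 14.100000381469727], [-16.600000381469727, 12.899999618530273], [-17.200000762939453, 12.0], [-18.200000762939453, 9.899999618530273], [-19.200000762939453, 7.900000095367432], [-19.899999618530273, 6.300000190734863], [-20.0, 4.199999809265137], [-20.0, 3.5999999046325684], [-20.100000381469727, 0.8999999761581421], [-20.100000381469727, -1.600000023841858], [-20.100000381469727, -2.299999952316284], [-20.0, -3.0], [-17.899999618530273, -8.600000381469727], [-17.399999618530273, -10.199999809265137], [-16.299999237060547, -11.5], [-13.800000190734863, -14.399999618530273], [-12.199999809265137, -16.0], [-10.199999809265137, -17.299999237060547], [-5.0, -19.899999618530273], [-2.0999999046325684, -20.299999237060547], [-0.20000000298023224, -20.399999618530273], [3.9000000953674316, -20.600000381469727], [4.800000190734863, -20.5], [8.300000190734863, -19.399999618530273], [11.300000190734863, -18.200000762939453], [11.899999618530273, -17.899999618530273], [14.0, -16.700000762939453]]
```

Run:
```python
from h import *
from scipy.optimize import least_squares
def edge(L,ok,zlo,zhi,R,c0=(0,0),rmax=26,rmin=14):
    r=np.hypot(L[...,0]-c0[0],L[...,1]-c0[1]); m=(ok&(r<rmax)&(r>rmin)&(L[...,2]>zlo)&(L[...,2]<zhi)); Q=L[m]
    a=np.degrees(np.arctan2(Q[:,1],Q[:,0]))//8; rr=np.hypot(Q[:,0],Q[:,1])
    P=np.array([Q[a==k][rr[a==k].argmax(),:2] for k in np.unique(a) if (a==k).sum()>3]); 
    f=least_squares(lambda c:np.hypot(*(P-c[:2]).T)-c[2],[0,0,R],loss='soft_l1',f_scale=.4,bounds=([-9,-9,R-.8],[9,9,R+.3])); return f.x.round(2),len(P),np.abs(f.fun).mean().round(2),m.sum(), np.unique(a)
for tag in('w3','w4','w5'):
    z=np.load(tag+'.npz'); d=z['d']; X=cloud(d,z['W'],z['K']); L=(X-C)@np.stack([E1,E2,N],1)
    print(tag,'collar',edge(L,d>0,-3,3,20))
    if tag=='w5': print('flange',edge(L,d>0,93,98,22)); print('cap',edge(L,d>0,151.5,156,10,rmax=12.5,rmin=5))
```

```text
w3 collar (array([ 0.08,  0.19, 19.55]), 43, np.float64(0.2), np.int64(802), array([-23., -22., -21., -20., -19., -18., -17., -14., -13., -12., -11.,
       -10.,  -9.,  -8.,  -7.,  -6.,  -5.,  -4.,  -3.,  -2.,  -1.,   0.,
         1.,   2.,   3.,   4.,   5.,   6.,   7.,   8.,   9.,  10.,  11.,
        12.,  13.,  14.,  15.,  16.,  17.,  18.,  19.,  20.,  21.,  22.]))
w4 collar (array([-1.000e-02, -2.000e-01,  1.965e+01]), 46, np.float64(0.13), np.int64(1071), array([-23., -22., -21., -20., -19., -18., -17., -16., -15., -14., -13.,
       -12., -11., -10.,  -9.,  -8.,  -7.,  -6.,  -5.,  -4.,  -3.,  -2.,
        -1.,   0.,   1.,   2.,   3.,   4.,   5.,   6.,   7.,   8.,   9.,
        10.,  11.,  12.,  13.,  14.,  15.,  16.,  17.,  18.,  19.,  20.,
        21.,  22.]))
w5 collar (array([-0.36, -0.47, 19.52]), 29, np.float64(0.14), np.int64(564), array([-23., -22., -21., -20., -19., -18., -17., -16., -15., -14., -13.,
       -12., -11., -10.,  -9.,  -8.,  -7.,  -6.,  -5.,  12.,  13.,  14.,
        15.,  16.,  17.,  18.,  19.,  20.,  21.,  22.]))
flange (array([ 1.25,  0.88, 21.53]), 30, np.float64(0.13), np.int64(1345), array([-23., -22., -21., -20., -19., -18., -17., -16., -15., -14., -13.,
       -12., -11., -10.,  -9.,  -8.,  -7.,  -6.,  -5.,  12.,  13.,  14.,
        15.,  16.,  17.,  18.,  19.,  20.,  21.,  22.]))
cap (array([ 1.4 ,  0.81, 10.03]), 46, np.float64(0.7), np.int64(1375), array([-23., -22., -21., -20., -19., -18., -17., -16., -15., -14., -13.,
       -12., -11., -10.,  -9.,  -8.,  -7.,  -6.,  -5.,  -4.,  -3.,  -2.,
        -1.,   0.,   1.,   2.,   3.,   4.,   5.,   6.,   7.,   8.,   9.,
        10.,  11.,  12.,  13.,  14.,  15.,  16.,  17.,  18.,  19.,  20.,
        21.,  22.]))
```

Call:
apply_moves:
  rows:
    - [2.0,-0.5,0,0,0,0]
    - [0,0,8,0,0,0]
    - [0,0,9,0,0,0]
    - [0,0,9,0,0,0]
    - [0,0,6,0,0,0]

```text
time: 9.78
tool_pos: [539.0, 221.3, 156.0]
tcp_rot: [155.1, 14.5, 91.1]
ft_force: [-0.4, 0.6, -3.9]
finger_gap: 23.7
grip_force: 100.2
```

```bash
python3 -c "
from h import *
delta(16); s=sense(); print(s['wrist_torque'].round(2), (s['ft_force']@N).round(1))"
```

```text
pos [539.  221.3 156. ] goal [539.1 221.1 155.2] tool d [ 0.  -0.3  0.8] turn [-0.0013  0.0009  0.    ] F [-0.4  0.6 -3.9] j [ 34.  -7. 110. -27.  65.  38.]
[ 0.26  0.57 -0.02] -3.1
```

Call:
apply_moves:
  rows:
    - [0,0,2,0,0,0]
    - [0,0,2,0,0,0]
    - [0,0,2,0,0,0]
    - [0,0,1,0,0,0]
    - [0,0,0,0,0,0]

```text
time: 10.4
tool_pos: [542.2, 220.4, 151.3]
tcp_rot: [155.0, 14.5, 91.1]
ft_force: [-0.2, -0.1, -1.9]
finger_gap: 23.7
grip_force: 100.5
```

Call:
apply_moves:
  rows:
    - [0,0,1.5,0,0,0]
    - [0,0,1.5,0,0,0]
    - [0,0,1,0,0,0]
    - [0,0,0,0,0,0]
    - [0,0,0,0,0,0]

```text
time: 11.02
tool_pos: [544.2, 220.0, 148.7]
tcp_rot: [154.9, 14.4, 91.1]
ft_force: [-6.1, 1.5, 3.4]
finger_gap: 23.8
grip_force: 101.5
```

```bash
python3 -c "
from h import *
delta(0); s=sense(); print(s['wrist_torque'].round(2), (s['ft_force']@N).round(1))"
```

```text
pos [544.2 220.  148.7] goal [545.9 217.6 141.1] tool d [-0.5 -1.8  7.9] turn [ 0.0013 -0.0006  0.    ] F [-6.1  1.5  3.4] j [ 33.  -6. 110. -28.  64.  38.]
[ 0.22  0.85 -0.13] 5.9
```

Call:
apply_moves:
  rows:
    - [0,-0.3,1.5,0,0,0]
    - [0,-0.3,1.5,0,0,0]
    - [0,0,1,0,0,0]
    - [0,0,0,0,0,0]
    - [0,0,0,0,0,0]

```text
time: 11.65
tool_pos: [545.7, 218.7, 144.5]
tcp_rot: [154.9, 14.5, 91.1]
ft_force: [1.8, 2.1, 4.1]
finger_gap: 23.7
grip_force: 101.1
```

```bash
python3 -c "
from h import *
delta(0); s=sense(); print(s['wrist_torque'].round(2), (s['ft_force']@N).round(1))"
```

```text
pos [545.7 218.7 144.5] goal [545.9 217.6 141.1] tool d [-0.2 -1.3  3.3] turn [ 0.0016 -0.0002  0.    ] F [1.8 2.1 4.1] j [ 33.  -6. 110. -28.  63.  38.]
[ 0.16 -0.58  0.24] 3.3
```

Call:
apply_moves:
  rows:
    - [0,0.7,1,0,0,0]
    - [0,0,1,0,0,0]
    - [0,0,1,0,0,0]
    - [0,0,0.5,0,0,0]
    - [0,0,0,0,0,0]

```text
time: 12.28
tool_pos: [547.3, 218.2, 142.1]
tcp_rot: [155.0, 14.4, 91.1]
ft_force: [-6.2, 2.2, 11.0]
finger_gap: 24.0
grip_force: 102.3
```

```bash
cat >> h.py <<'E'
def F():
    s=sense(); f=s['ft_force']-[0,0,-3.9]; R=Ro.from_euler('xyz',s['tcp_rot'],degrees=True).as_matrix(); print('tool F',(R.T@f).round(1),'torque tool',(R.T@s['wrist_torque']).round(2))
E
python3 -c "
from h import *
delta(0);F()"
```

```text
pos [547.3 218.2 142.1] goal [545.9 217.6 141.1] tool d [-0.3 -1.7  0.4] turn [ 0.0007 -0.0003 -0.    ] F [-6.2  2.2 11. ] j [ 33.  -6. 110. -28.  63.  38.]
tool F [ -1.5   0.8 -16.2] torque tool [ 0.38 -0.08 -0.02]
```

Call:
apply_moves:
  rows:
    - [0,0,0.5,0,0,0]
    - [0,0,0.5,0,0,0]
    - [0,0,0.5,0,0,0]
    - [0,0,0,0,0,0]
    - [0,0,0,0,0,0]

```text
time: 12.9
tool_pos: [547.6, 218.3, 142.2]
tcp_rot: [154.9, 14.4, 91.0]
ft_force: [-18.1, 2.5, 23.4]
finger_gap: 23.7
grip_force: 104.6
```

```bash
python3 -c "
from h import *
delta(0);F()"
```

```text
pos [547.6 218.3 142.2] goal [545.9 217.6 141.1] tool d [-0.4 -2.   0.4] turn [ 0.0008 -0.0006 -0.    ] F [-18.1   2.5  23.4] j [ 33.  -6. 110. -28.  63.  38.]
tool F [ -4.1  -4.9 -32.3] torque tool [ 1.68 -0.56 -0.02]
```

Call:
apply_moves:
  rows:
    - [-0.2,-0.3,0,0,0,0]
    - [0,0,0.2,0,0,0]
    - [0,0,0,0,0,0]
    - [0,0,0,0,0,0]
    - [0,0,0,0,0,0]

```text
time: 13.52
tool_pos: [547.5, 218.3, 142.2]
tcp_rot: [154.9, 14.4, 91.0]
ft_force: [-18.1, 3.1, 23.7]
finger_gap: 23.8
grip_force: 104.6
```

Run:
```python
from h import *
p,d,W,K=wrist('w6'); delta(0);F(); rel('w6')
p,_=eyes.snapshot('scene'); save('s6',cv2.resize(p[185:345,340:500],(600,600),interpolation=2))
X=cloud(d,W,K); L=(X-C)@np.stack([E1,E2,N],1); r=np.hypot(L[...,0],L[...,1]); t=(d>0)&(r>17)&(r<20)&(abs(L[...,2])<4); print('collar z',t.sum(),np.median(L[t][:,2]))
```

```text
pos [547.5 218.3 142.1] goal [545.9 217.6 141.1] tool d [-0.4 -1.9  0.3] turn [ 0.0013 -0.001  -0.    ] F [-17.7   2.9  23.6] j [ 33.  -6. 110. -28.  63.  38.]
tool F [ -3.7  -4.4 -32.4] torque tool [ 1.65 -0.42 -0.1 ]
cap z 153.48524390931715
cap 615 ((-8.098824501037598, -4.780027866363525), 10.19243049621582) [ -8.38  -5.22 154.28] pct [[-13.5, -13.4, 151.8], [-3.1, 3.4, 155.9]]
cap tilt [ -0.926  -0.557 143.616]
flange 710 ((-6.130398750305176, -3.6878719329833984), 24.88590431213379)
cam dir [-59. -36. 222.]
[[15.800000190734863, -3.5], [15.600000381469727, -3.0999999046325684], [14.199999809265137, -0.0], [4.5, 16.5], [-18.299999237060547, 17.799999237060547], [-19.0, 17.600000381469727], [-19.200000762939453, 17.299999237060547], [-19.399999618530273, 10.100000381469727], [-19.299999237060547, 9.199999809265137], [-17.799999237060547, 2.299999952316284], [-17.5, 1.600000023841858], [-15.800000190734863, -1.2999999523162842], [-11.0, -9.300000190734863], [-7.900000095367432, -14.100000381469727], [-7.0, -15.300000190734863], [-6.300000190734863, -16.200000762939453], [-0.0, -21.0], [6.699999809265137, -25.0], [7.5, -24.399999618530273]]
collar z 337 0.021211266668659204
```

View pics/s6.png

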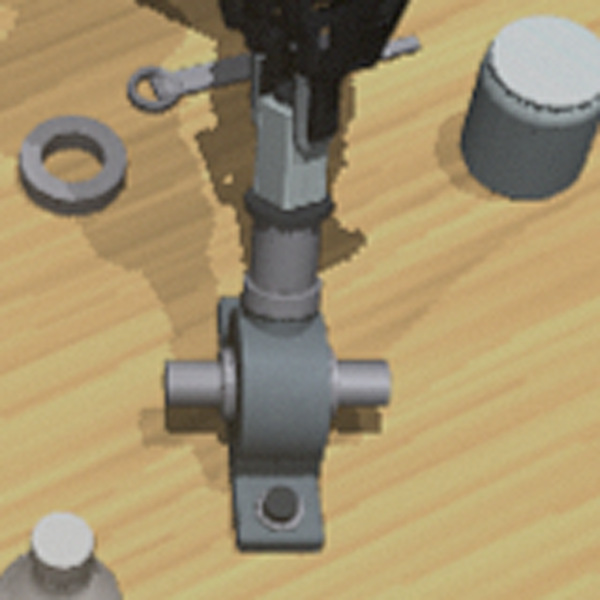

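Run:
```python
from h import *
z=np.load('w6.npz'); d=z['d']; X=cloud(d,z['W'],z['K']); L=(X-C)@np.stack([E1,E2,N],1); r=np.hypot(L[...,0],L[...,1]); ok=d>0
for n,h,a,b in (('cap',104,0,8.5),('flange',46,17,21),('collar',0,17.5,19.5)):
    Q=L[ok&(r>=a)&(r<b)&(abs(L[...,2]-h)<3)]; c=np.linalg.lstsq(np.c_[Q[:,:2],np.ones(len(Q))],Q[:,2],rcond=None)[0]; print(n,len(Q),np.median(Q[:,2]).round(2),c.round(3))
Q=L[ok&(r<12.5)&(abs(L[...,2]-104)<2.2)]; print('cap c',np.percentile(Q,[1,99],0).round(1))
```

```text
cap 1310 103.98 [2.00000e-03 1.00000e-03 1.03982e+02]
flange 864 45.96 [4.0000e-03 2.0000e-03 4.6021e+01]
collar 209 0.1 [0.016 0.015 0.331]
cap c [[-10.4  -9.8 102.2]
 [  8.1   9.3 105.4]]
```

The cap is 104.0 mm above the collar and the flange 46.0 mm, both with no tilt. The coupler is fully home, pressed with 32 N.

```bash
python3 -c "
from h import *
print(job.hand_in())"
```

```text
the job is handed in; nothing more can be done
None
```

The coupler is on the grey bearing's nipple, fully home and square against its collar, and I handed the job in at about 13.6 s with the gripper still holding it there at about 32 N; nothing else on the bench was touched.

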